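# Clamp a bud vase in a click-dial holder

### The arm

A 7-joint arm with a two-finger parallel gripper is mounted at the origin on the work surface. World frame = base frame: x ahead of the robot, y to its left, z up, the work surface at z = 0. Lengths are in m, angles in rad, forces in N, time in s.
With the tool pointing down it reaches from about 0.4 to 0.875 m from the base axis. Payload 19.3 kg.
Tool frame: the origin (TCP) lies at the very end of the fingers, on their centre line; the grasp point (between the pads) lies 19 mm behind it; z points along the fingers, y is the line along which they close (so a half turn about z gives the same grasp; the last joint's range is limited). The gripper opens to 85 mm and grips with 20 to 120 N. Pads are 22 mm wide; open, the fingers measure 114 mm over their backs; the gripper's body (76 mm by 85 mm) begins 54 mm behind the grasp point. The pads swing forward as they close: fully open they stand 13 mm farther back than shut.
Start: joints at [-1.303, 0.521, -0.036, 1.599, 0.021, 1.021, -0.113], TCP at [0.207, 0.59, 0.231] pointing down, gripper open.
Joint ranges: [-2.91, 2.91], [-0.3, 2.13], [-1.5, 1.42], [0.17, 2.43], [-1.26, 4.41], [0.16, 1.93], [-2.52, 2.52]. Speed limits (rad/s): [1.89, 1.89, 2.39, 2.39, 3.01, 3.01, 3.01].

### API

Orientations are given as [roll, pitch, yaw] about the fixed x, y, z axes, in that order (R = Rz(yaw) Ry(pitch) Rx(roll)).
In Python, from workcell import monitor, optics, job_done gives the robot as it stands.
- The arm moves only by the shell command python3 -m handwheel 'ROWS' [FORCE]. ROWS is JSON, a list of rows, each an object of numbers: "dx", "dy", "dz": the shift along the tool's x, y, z in cm; "wx", "wy", "wz": the turn, a rotation vector about the tool's x, y, z in rad; "claw": the opening in per cent of the stroke, from 0 (shut) to 100 (fully open). A call has 1 to 8 rows; each row shifts and turns the commanded pose from where the row before left it, along the tool's axes as they then stand; what a row does not reach is not made up. A row lasts 1/8 s, in which the tool goes at most 62.5 mm and 10.7 degrees, less where a joint would pass 70% of its speed; a pose out of reach is approached as far as the arm can. A call with a gripper value outside its range is refused whole. The fingers move at their own pace and stop on an object; FORCE is the grip in N (left out, the last holds). Time passes only in rows, so rows that do not move let the fingers close. It gives the time, the measured TCP pose, the force, the opening and the grip force at its end, in the units of the state.
- monitor.observe(): the state, without advancing time (a new reading comes with each control period).
- optics.grab_frame(name): name is "scene" or "side" or "wrist"; returns a dict with "frame" (400x640x3 uint8, blue, green, red), "fovy" (degrees; the focal length in pixels is half the picture's height over the tangent of half this angle, whatever the lens; pixels are square), "cx", "cy" (the principal point, pixels), "k1" (the pictures are not rectified: a ray, as slopes to the right and down, at radius r is drawn at 1 + k1 r^2 times it, then the intrinsics apply), "R" (3x3) and "t" (3): a world point X has camera coordinates R X + t. Camera axes: x right, y down, z forward; pixel columns grow to the right and rows downward; lengths in m; the calibration is good to about 2 mm. A picture is of the moment at which its call begins. There is no depth.
- job_done(): hands the job in; it is judged then, once.
Trained networks look in the newest picture that a camera, given by its name, has taken for a name from the list of things; names that differ only in an ending like _2 or _b are one class to them, and where a whole thing is asked for, a point or a joint stands for the part that bears it (a point fixed in the world has none). Each returns a list of dicts, best first, with "p" (0 to 1); they miss things now and then, are a little off and sometimes report something else, mostly with a low value. They report only what shows in the picture. A call takes as long as a camera call. They do not tell look-alikes from the thing itself.
- optics.masks_of(name, camera): "region" (400x640 bool, what is visible of it) and "rect" ([left, top, width, height] in pixels, round what is visible of it).
The state is a dict: "clock": time; "qpos": joint angles; "qd": joint speeds; "joint_efforts": joint torques, N m; "position": TCP position; "tool_rot": TCP orientation; "force": force on the tool from outside, world axes, zero at the start; "moment": the same for the moment, N m; "grip_width": finger opening in m; "finger_force": force on a finger pad.
Only numpy, scipy, OpenCV 4.12 (cv2) and the standard library are available. Lean on these libraries where they do the work, as an engineer would, in place of code of your own. Each camera call takes 0.05 s, during which the arm holds its last target. There are 200 camera calls.

### The job

Stand the blue bud vase upright on the vase holder, between the jaw and the V-rest, and let go of it. Then turn the click dial clockwise (seen from above) until the jaw has pushed the vase home against the V-rest, and from there three clicks more, no further: too few and the vase slips, too many and it cracks. Leave the dial free at the end, and leave the other vases and the things around undisturbed.

Things in the scene. Friction and masses are not known exactly. Their poses are not given: they have to be found in the camera images.
- vase_blue: blue glazed bud vase with white rings, 250 g or so: cylindrical body 56 mm in diameter and 80 mm high, narrow neck above to 104 mm. Origin: centre of its underside, z up. Grip it round the body, about 68 mm up, to stay clear of the holder's parts
- holder: vase holder, fixed: plate 130 mm (x) by 300 (y -170 to +130), 12 thick; the vase stands on it. Origin: on the table under the plate, z up. In a row along y: blue dial housing (100 by 85, centred at y = -105, top at z = 62), jaw, white 90 degree V-rest (42 high, facing the jaw) locked at a place that differs: a vase home in it has its axis at x = 0, y = 12 to 21; y = 7.5 is always free
- jaw: black jaw pad, 36 mm wide, 28 high, on a rod from the housing. Origin: centre of its front face, 38 mm above the table; y as the holder's, to the V-rest. Starts at y = -25 mm of the holder, 9 to 18 short of a vase that is home. 3 mm per click; once the vase is home the pad stops and its spring (6 N preload, 0.7 N/mm) adds 2.1 N per click: felt as 0.05 N m at the dial, then 0.018 more per click
- dial_grip (a point): dial's grip point, on its axis, 95 mm above the table: black knob on the housing, 56 mm round skirt 8 mm thick, under an upright bar 46 mm long, 14 thick, top at 108 mm; pinch its flat sides. Bar along the point's y, z up. Clicks every 20 degrees, springing to the nearest (0.25 N m to pass one, 0.35 when loaded). Starts on a click at its anticlockwise stop; 12 clicks of travel clockwise
- vase_white: white bud vase, same shape and size as the blue one, brass rings. Origin: centre of its underside. Leave alone
- vase_clay: terracotta bud vase, same shape and size as the blue one. Origin: centre of its underside. Leave alone
- glue: white glue bottle with orange cap, 44 mm wide, 120 mm high. Origin: centre of its underside. Leave alone
- jar: glass jar with blue lid, 64 mm wide, 70 mm high. Origin: centre of its underside. Leave alone
- tin: metal tin with red label, 66 mm wide, 80 mm high. Origin: centre of its underside. Leave alone
- tape: cardboard ring lying flat, 90 mm across, 30 mm high. Origin: centre of its underside. Leave alone
- brush: wooden brush lying down, about 200 mm long. Origin: its middle at table height. Leave alone
There are look-alikes about, which are no part of the job. What is shaped like the vase_blue but purple is not meant.

How it is judged:
By the outcome, as a careful person would: the job done as asked, in the order asked, and still so for the second after the job is handed in, with the robot touching nothing.
It also fails if it takes over 72 s, if anything falls off the work surface, if the arm or the gripper's body presses on something with over 40 N, if the wrist force passes 120 N, or if a joint passes its speed limit or range.

## Working session

There is one attempt and no reset: what is moved stays moved. The work goes in short steps, Python scripts to look and compute and a shell command to move; the robot and the scene stay as the last step left them, time stands still between calls to the robot, and variables do not carry over. Pictures are saved under pics/ and viewed, at most 10 in all, crops included, and the job is handed in when it is done.

```bash
ls; mkdir -p pics
cat > h.py <<'E'
import numpy as np, cv2
from workcell import monitor, optics
def K(f):
    h=200/np.tan(np.radians(f['fovy'])/2); return h
def ray(f,u,v):
    F=K(f); d=np.array([(u-f['cx'])/F,(v-f['cy'])/F]); s=d.copy()
    for _ in range(20): s=d/(1+f['k1']*(s@s))
    R=np.array(f['R']);t=np.array(f['t']); return -R.T@t, R.T@np.array([s[0],s[1],1])
def onz(f,u,v,z):
    c,d=ray(f,u,v); return c+d*(z-c[2])/d[2]
def proj(f,X):
    p=np.array(f['R'])@np.array(X)+np.array(f['t']); s=p[:2]/p[2]; s=s*(1+f['k1']*(s@s))
    return s*K(f)+[f['cx'],f['cy']]
E
python3 - <<'E'
from h import *
s=monitor.observe(); print({k:np.round(v,3).tolist() for k,v in s.items()})
for c in ['scene','side']:
    f=optics.grab_frame(c); cv2.imwrite(f'pics/{c}0.png',f['frame'])
    np.save(f'{c}.npy',f,allow_pickle=True)
    print(c,f['fovy'],f['k1'],np.round(-np.array(f['R']).T@f['t'],3))
    for n in ['vase_blue','holder','jaw','dial_grip','vase_white','vase_clay','glue','jar','tin','tape','brush']:
        for m in optics.masks_of(n,c)[:4]:
            b=m['rect']; r=m['region']; col=f['frame'][r].mean(0).astype(int) if r.any() else None
            print(n,round(m['p'],2),b,col)
E
```

```text
pics
{'clock': 0.0, 'qpos': [-1.303, 0.522, -0.036, 1.6, 0.021, 1.021, -0.113], 'qd': [0.0, -0.001, 0.001, 0.001, 0.001, 0.001, -0.001], 'joint_efforts': [0.0, -92.71, 1.98, -36.995, 0.018, 0.008, 0.0], 'position': [0.207, 0.589, 0.231], 'tool_rot': [-3.14, 0.0, 2.804], 'force': [-0.403, -0.191, -0.378], 'moment': [0.022, -0.021, 0.032], 'finger_force': 0.0, 'grip_width': 0.085}
scene 53.136898339765004 0.029522247667590467 [1.052 0.117 0.895]
vase_blue 0.81 [407.2, 157.0, 28.1, 37.4] [100  85  65]
vase_blue 0.57 [374.5, 132.2, 25.3, 33.2] [84 36 69]
holder 0.81 [232.2, 164.4, 118.0, 63.0] [156 147 141]
jaw 0.53 [284.7, 183.8, 5.9, 15.9] [60 67 70]
dial_grip 0.57 [246.2, 173.4, 19.2, 19.5] [26 24 24]
dial_grip 0.18 [170.5, 270.1, 87.5, 18.6] [125 139 152]
vase_white 0.8 [455.7, 187.7, 32.4, 33.8] [133 142 147]
vase_white 0.33 [284.5, 278.2, 34.6, 39.0] [ 77 112 147]
vase_clay 0.86 [417.8, 209.6, 28.3, 34.4] [ 60  80 126]
glue 0.89 [182.1, 135.8, 24.5, 38.8] [ 95 112 126]
jar 0.87 [150.5, 185.7, 35.0, 32.5] [135  99  78]
tin 0.76 [356.4, 283.3, 33.2, 41.3] [173 170 179]
tape 0.62 [283
[... 243 characters left out ...]
22.5, 36.7] [103  40  84]
vase_blue 0.62 [386.3, 276.0, 30.8, 43.9] [143 102  70]
holder 0.87 [279.6, 206.1, 90.6, 78.6] [137 126 115]
jaw 0.63 [316.3, 226.1, 11.3, 7.1] [89 95 96]
dial_grip 0.72 [326.6, 223.1, 18.5, 28.0] [34 33 34]
vase_white 0.9 [251.5, 143.0, 16.7, 29.9] [140 156 163]
vase_clay 0.92 [280.5, 151.8, 15.6, 31.3] [ 53  84 139]
glue 0.72 [335.5, 278.5, 19.4, 50.8] [108 138 158]
jar 0.82 [386.3, 278.6, 31.7, 41.5] [145 101  66]
tin 0.69 [349.6, 158.9, 25.5, 28.7] [113 116 147]
tape 0.8 [372.2, 192.6, 35.4, 27.8] [ 55  99 136]
tape 0.2 [239.5, 158.3, 19.9, 36.8] [114  96  68]
brush 0.98 [396.5, 222.9, 47.8, 46.6] [106 126 141]
brush 0.26 [372.1, 192.4, 34.1, 25.9] [ 53  96 133]
```

Run:
```python
from h import *
a=cv2.imread('pics/scene0.png')[110:340,130:510]; b=cv2.imread('pics/side0.png')[130:340,200:460]
cv2.imwrite('pics/a.png',cv2.resize(a,(760,460),interpolation=cv2.INTER_CUBIC))
cv2.imwrite('pics/b.png',cv2.resize(b,(728,588),interpolation=cv2.INTER_CUBIC))
```

```text
(no output)
```

View pics/a.png

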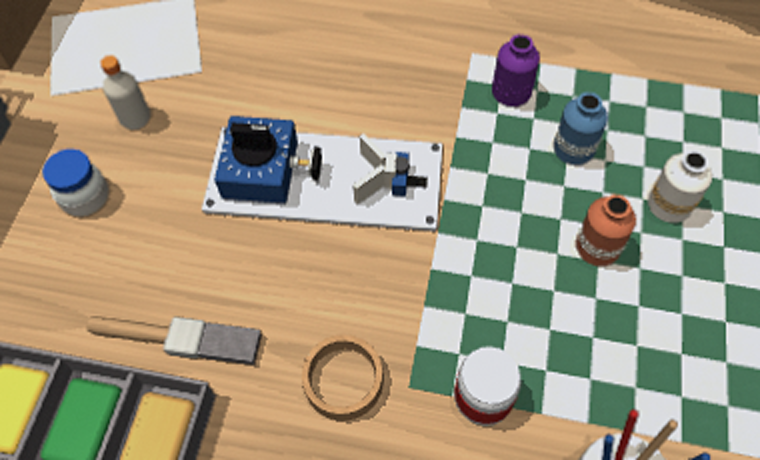

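View pics/b.png

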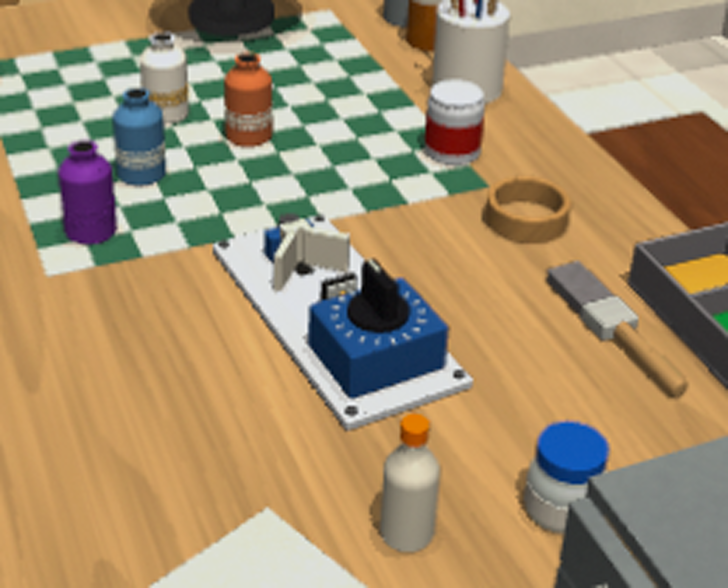

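The blue vase is at about scene (421,176), with the purple look-alike at (387,148). The holder runs from the housing at (257,188) to the V-rest at (322,195). Next I'll fit the poses.

```bash
cat >> h.py <<'E'
from scipy.optimize import least_squares
th=np.linspace(0,2*np.pi,40)
VP=np.array([[r*np.cos(a),r*np.sin(a),z] for r,z in [(.028,0),(.028,.078),(.013,.104)] for a in th])
def fitrect(obs,P,x0):
    def e(q):
        o=[]
        for f,b in obs:
            p=np.array([proj(f,X+[q[0],q[1],0]) for X in P]); l,h=p.min(0),p.max(0)
            o+=[l[0]-b[0],l[1]-b[1],h[0]-b[0]-b[2],h[1]-b[1]-b[3]]
        return o
    s=least_squares(e,x0); return s.x,np.round(s.fun,1)
def fitpts(obs,x0):  # obs: (f, uv, local xyz) -> x,y,yaw
    def e(q):
        c,s=np.cos(q[2]),np.sin(q[2]); o=[]
        for f,uv,L in obs: o+=list(proj(f,[q[0]+c*L[0]-s*L[1],q[1]+s*L[0]+c*L[1],L[2]])-uv)
        return o
    s=least_squares(e,x0,loss='soft_l1'); return s.x,np.round(s.fun,1)
E
python3 - <<'E'
from h import *
S=np.load('scene.npy',allow_pickle=True).item();D=np.load('side.npy',allow_pickle=True).item()
for n,a,b in [('blue',[407.2,157,28.1,37.4],[239.9,160.2,18.2,35.4]),('purple',[374.5,132.2,25.3,33.2],[218.6,181.3,22.5,36.7]),('white',[455.7,187.7,32.4,33.8],[251.5,143,16.7,29.9]),('clay',[417.8,209.6,28.3,34.4],[280.5,151.8,15.6,31.3])]:
    print(n,fitrect([(S,a),(D,b)],VP,onz(S,a[0]+a[2]/2,a[1]+a[3]/2,.05)[:2]))
A=lambda u,v:np.array([130+u/2,110+v/2]); B=lambda u,v:np.array([200+u/2.8,130+v/2.8])
c=lambda x,y:[x,y,.012]
o=[(S,A(443,142),c(-.065,.13)),(S,A(438,230),c(.065,.13)),(S,A(203,212),c(.065,-.17)),
 (D,B(213,245),c(-.065,.13)),(D,B(350,424),c(-.065,-.17)),(D,B(471,378),c(.065,-.17))]
q,e=fitpts(o,[.5,.1,0]); print('holder',q,e)
for n,u in [('glue',(194,173)),('jar',(168,216))]: print(n,onz(S,*u,0))
E
```

```text
blue (array([0.42124329, 0.24201502]), array([ 0.3,  0.1,  0.2, -0.7, -0.2,  0.3,  1. ,  0.4]))
purple (array([0.34367649, 0.14481186]), array([ 0.7, -4.1, -0.2, -0.7,  2.5, -1.6,  1.3, -0.5]))
white (array([0.4865124 , 0.36827038]), array([-0.8, -0.7, -0.1,  1.8, -1.2, -2.3, -0.3,  0.8]))
clay (array([0.56317753, 0.27608138]), array([-1.6, -1.5,  1.1,  0. , -0.2, -2.9,  1.5, -0.2]))
holder [ 0.53107826 -0.05618299  0.10998786] [-0.1  0.2 -0.3 -0.7 -1.3 -0.5 -0.6 -1.4 -0.5 -1.6  1.6 -0.9]
glue [ 0.50014467 -0.36163766  0.        ]
jar [ 0.64035657 -0.37770368  0.        ]
```

```bash
python3 -m handwheel '[{"dx":-3.95,"dy":-3.2},{"dx":-3.95,"dy":-3.2},{"dx":-3.95,"dy":-3.2},{"dx":-3.95,"dy":-3.2},{"dx":-3.95,"dy":-3.2},{"dx":-3.95,"dy":-3.2},{"dx":-3.95,"dy":-3.2},{"dx":-3.95,"dy":-3.2}]'
python3 -m handwheel '[{"wz":-0.166},{"wz":-0.166},{"wz":-0.166},{"wz":-0.166},{"wz":-0.166},{"wz":-0.166},{"dx":0},{"dx":0}]'
python3 - <<'E'
from h import *
f=optics.grab_frame('wrist');np.save('w1.npy',f,allow_pickle=True);cv2.imwrite('pics/w1.png',f['frame'])
print(np.round(monitor.observe()['qpos'],3))
for m in optics.masks_of('vase_blue','wrist')[:3]: print(m['p'],m['rect'],f['frame'][m['region']].mean(0))
E
```

```text
[-1.303  0.521 -0.036  1.599  0.021  1.021 -0.113]
0.71 [98.6, 388.7, 33.3, 7.9] [38.85802469 29.3117284  19.58641975]schema error: expected keys dx, dy, dz, wx, wy, wz, claw
schema error: expected keys dx, dy, dz, wx, wy, wz, claw
```

View pics/w1.png

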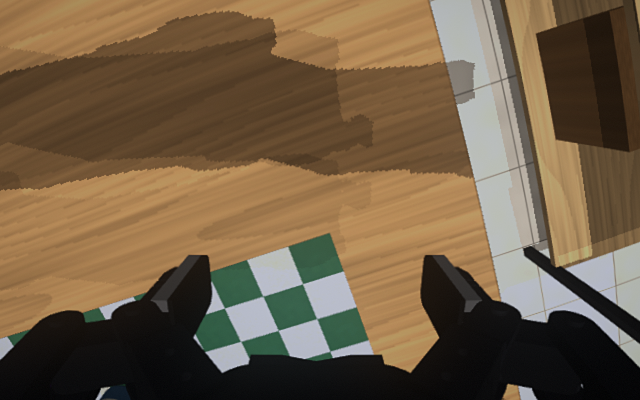

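The arm hasn't moved because every row needs all seven keys. The wrist view shows the fingertips near (195,270) and (440,270), with empty table ahead.

```bash
python3 -m handwheel '[{"dx":-3.95,"dy":-3.2,"dz":0,"wx":0,"wy":0,"wz":0,"claw":100},{"dx":-3.95,"dy":-3.2,"dz":0,"wx":0,"wy":0,"wz":0,"claw":100},{"dx":-3.95,"dy":-3.2,"dz":0,"wx":0,"wy":0,"wz":0,"claw":100},{"dx":-3.95,"dy":-3.2,"dz":0,"wx":0,"wy":0,"wz":0,"claw":100},{"dx":-3.95,"dy":-3.2,"dz":0,"wx":0,"wy":0,"wz":0,"claw":100},{"dx":-3.95,"dy":-3.2,"dz":0,"wx":0,"wy":0,"wz":0,"claw":100},{"dx":-3.95,"dy":-3.2,"dz":0,"wx":0,"wy":0,"wz":0,"claw":100},{"dx":-3.95,"dy":-3.2,"dz":0,"wx":0,"wy":0,"wz":0,"claw":100}]'
python3 -m handwheel '[{"dx":0,"dy":0,"dz":0,"wx":0,"wy":0,"wz":-0.166,"claw":100},{"dx":0,"dy":0,"dz":0,"wx":0,"wy":0,"wz":-0.166,"claw":100},{"dx":0,"dy":0,"dz":0,"wx":0,"wy":0,"wz":-0.166,"claw":100},{"dx":0,"dy":0,"dz":0,"wx":0,"wy":0,"wz":-0.166,"claw":100},{"dx":0,"dy":0,"dz":0,"wx":0,"wy":0,"wz":-0.166,"claw":100},{"dx":0,"dy":0,"dz":0,"wx":0,"wy":0,"wz":-0.166,"claw":100},{"dx":0,"dy":0,"dz":0,"wx":0,"wy":0,"wz":0,"claw":100},{"dx":0,"dy":0,"dz":0,"wx":0,"wy":0,"wz":0,"claw":100}]'
python3 - <<'E'
from h import *
f=optics.grab_frame('wrist');np.save('w1.npy',f,allow_pickle=True);cv2.imwrite('pics/w2.png',f['frame'])
s=monitor.observe();print(np.round(s['qpos'],3),s['position'],s['tool_rot'])
for m in optics.masks_of('vase_blue','wrist')[:3]: print(m['p'],m['rect'],f['frame'][m['region']].mean(0))
print(proj(f,[.421,.242,.104]),proj(f,[.421,.242,0]))
E
```

```text
clock: 2.3
position: [0.4212, 0.242, 0.2315]
tool_rot: [3.141, 0.0, 2.804]
force: [0.5, 0.5, -0.3]
grip_width: 0.0855
finger_force: 0.0
clock: 3.3
position: [0.4205, 0.2433, 0.2313]
tool_rot: [-3.142, 0.0, -2.488]
force: [-0.4, -0.2, 0.1]
grip_width: 0.0855
finger_force: 0.0
[-0.539  0.304 -0.133  1.952  0.051  0.889  1.527] [0.42045261 0.24339622 0.23132292] [-3.14156776e+00  2.97150042e-05 -2.48676858e+00]
0.72 [278.2, 140.9, 67.5, 67.3] [99.19699499 77.59682805 53.81190874]
0.57 [243.9, 0.0, 73.3, 73.7] [77.33143767 27.07029117 58.66992721]
[313.17128234 193.32344883] [313.80722353 169.67543308]
```

View pics/w2.png

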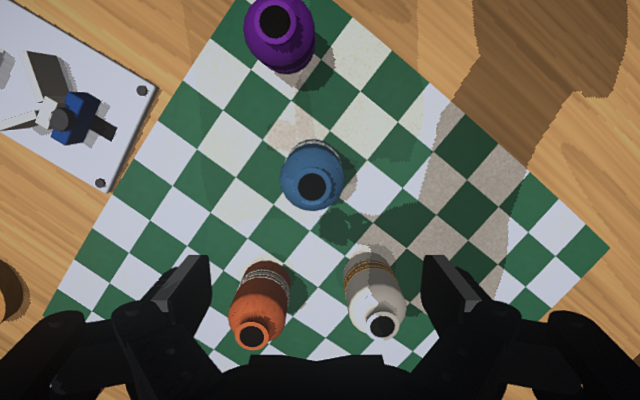

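The blue vase's mouth is at (313,187) and the prediction was (313,193), so they agree to a few mm. There is free space on both finger sides. I'll refine the position and work out the descent.

Run:
```python
from h import *
f=np.load('w1.npy',allow_pickle=True).item()
X=onz(f,312.5,186.5,.104);print(X,fitrect([(f,[278.2,140.9,67.5,67.3])],VP,X[:2]))
s=monitor.observe();y=s['tool_rot'][2];d=X-s['position']
print('dx,dy cm',100*(d[0]*np.cos(y)+d[1]*np.sin(y)),100*(d[0]*np.sin(y)-d[1]*np.cos(y)),s['position'])
```

```text
[0.41695598 0.23825043 0.104     ] (array([0.41715768, 0.23753496]), array([ 0.9, -3. , -0.9,  2.6]))
dx,dy cm 0.5922589643004121 -0.19819478241526034 [0.42044231 0.2434322  0.23131527]
```

```bash
python3 -m handwheel '[{"dx":0.5,"dy":-0.15,"dz":3,"wx":0,"wy":0,"wz":0,"claw":100},{"dx":0,"dy":0,"dz":4,"wx":0,"wy":0,"wz":0,"claw":100},{"dx":0,"dy":0,"dz":4,"wx":0,"wy":0,"wz":0,"claw":100},{"dx":0,"dy":0,"dz":4,"wx":0,"wy":0,"wz":0,"claw":100},{"dx":0,"dy":0,"dz":2.5,"wx":0,"wy":0,"wz":0,"claw":100},{"dx":0,"dy":0,"dz":1,"wx":0,"wy":0,"wz":0,"claw":100},{"dx":0,"dy":0,"dz":0,"wx":0,"wy":0,"wz":0,"claw":100},{"dx":0,"dy":0,"dz":0,"wx":0,"wy":0,"wz":0,"claw":100}]'
python3 -m handwheel '[{"dx":0,"dy":0,"dz":0,"wx":0,"wy":0,"wz":0,"claw":50},{"dx":0,"dy":0,"dz":0,"wx":0,"wy":0,"wz":0,"claw":50},{"dx":0,"dy":0,"dz":0,"wx":0,"wy":0,"wz":0,"claw":50},{"dx":0,"dy":0,"dz":0,"wx":0,"wy":0,"wz":0,"claw":50},{"dx":0,"dy":0,"dz":0,"wx":0,"wy":0,"wz":0,"claw":50},{"dx":0,"dy":0,"dz":0,"wx":0,"wy":0,"wz":0,"claw":50}]' 30
```

```text
clock: 4.4
position: [0.4179, 0.2395, 0.0472]
tool_rot: [-3.141, 0.001, -2.484]
force: [-0.4, -0.1, 0.3]
grip_width: 0.085
finger_force: 0.0
clock: 5.15
position: [0.4179, 0.2393, 0.0469]
tool_rot: [-3.141, 0.001, -2.484]
force: [-0.3, -2.2, 9.3]
grip_width: 0.0553
finger_force: 30.0
```

```bash
python3 -m handwheel '[{"dx":0,"dy":0,"dz":-1,"wx":0,"wy":0,"wz":0,"claw":50},{"dx":0,"dy":0,"dz":-3,"wx":0,"wy":0,"wz":0,"claw":50},{"dx":0,"dy":0,"dz":-4,"wx":0,"wy":0,"wz":0,"claw":50},{"dx":0,"dy":0,"dz":-4,"wx":0,"wy":0,"wz":0,"claw":50},{"dx":0,"dy":0,"dz":-3,"wx":0,"wy":0,"wz":0,"claw":50},{"dx":0,"dy":0,"dz":0,"wx":0,"wy":0,"wz":0,"claw":50}]'
python3 -m handwheel '[{"dx":-0.5,"dy":-3,"dz":0,"wx":0,"wy":0,"wz":0,"claw":50},{"dx":-0.7,"dy":-4.5,"dz":0,"wx":0,"wy":0,"wz":0,"claw":50},{"dx":-0.9,"dy":-5,"dz":0,"wx":0,"wy":0,"wz":0,"claw":50},{"dx":-0.9,"dy":-5,"dz":0,"wx":0,"wy":0,"wz":0,"claw":50},{"dx":-0.7,"dy":-4.5,"dz":0,"wx":0,"wy":0,"wz":0,"claw":50},{"dx":-0.5,"dy":-4,"dz":0,"wx":0,"wy":0,"wz":0,"claw":50},{"dx":0,"dy":0,"dz":0,"wx":0,"wy":0,"wz":0,"claw":50},{"dx":0,"dy":0,"dz":0,"wx":0,"wy":0,"wz":0,"claw":50}]'
python3 - <<'E'
from h import *
f=optics.grab_frame('wrist');np.save('w3.npy',f,allow_pickle=True);cv2.imwrite('pics/w3.png',f['frame'])
s=monitor.observe();print(np.round(s['qpos'],3))
for n in ['holder','jaw','dial_grip']:
    for m in optics.masks_of(n,'wrist')[:2]: print(n,m['p'],m['rect'])
E
```

```text
clock: 5.9
position: [0.4181, 0.2395, 0.1985]
tool_rot: [-3.141, 0.004, -2.484]
force: [-1.1, 0.2, -3.4]
grip_width: 0.0553
finger_force: 33.5
clock: 6.9
position: [0.6088, 0.0595, 0.1952]
tool_rot: [3.14, -0.002, -2.483]
force: [-0.5, 1.1, -3.3]
grip_width: 0.0548
finger_force: 33.3
[-0.149  0.539 -0.067  1.669  0.042  0.936  1.999]
holder 0.67 [83.4, 0.3, 347.4, 163.7]
jaw 0.63 [208.3, 1.3, 30.8, 22.5]
```

View pics/w3.png

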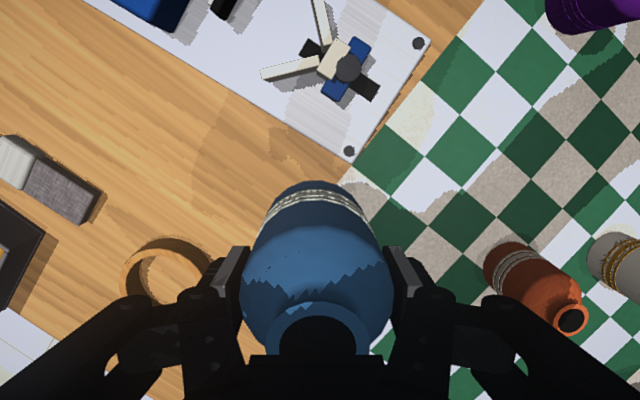

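The vase hangs upright between the pads. The plate's V-end corners are at about (353,162) and (432,40), so I'll refine the holder pose from these.

Run:
```python
from h import *
f=np.load('w3.npy',allow_pickle=True).item()
m=optics.masks_of('holder','wrist')[0]['region'].astype(np.uint8)
print(cv2.approxPolyDP(max(cv2.findContours(m,0,1)[0],key=len),4,True)[:,0].tolist())
g=cv2.cvtColor(f['frame'],6); c=cv2.cornerSubPix(g,np.array([[[353,162]],[[432,40]]],np.float32),(5,5),(-1,-1),(3,30,.01))[:,0];print(c)
P=[onz(f,*p,.012) for p in c];print(P,np.linalg.norm(P[0]-P[1]))
d=P[0]-P[1];yaw=np.arctan2(d[1],d[0]);mid=(P[0]+P[1])/2
print('yaw',yaw,'origin',mid[:2]-.13*np.array([-np.sin(yaw),np.cos(yaw)]))
for u in [(81,-0),(220,84)]: 
  X=onz(f,*u,.012); e=P[0]-X; print('edge yaw',np.arctan2(-e[0],e[1]))
```

```text
[[83, 0], [348, 162], [430, 43], [428, 36], [375, 0]]
[[350.4679  164.20679]
 [432.       40.     ]]
[array([0.57700228, 0.07683343, 0.012     ]), array([0.44877306, 0.06421364, 0.012     ])] 0.1288487223720213
yaw 0.09809996153210614 origin [ 0.52562022 -0.05885143]
edge yaw 0.10562468872611881
edge yaw 0.10716732156726527
```

```bash
python3 -m handwheel '[{"dx":0,"dy":0,"dz":0,"wx":0,"wy":0,"wz":0.177,"claw":50},{"dx":0,"dy":0,"dz":0,"wx":0,"wy":0,"wz":0.177,"claw":50},{"dx":0,"dy":0,"dz":0,"wx":0,"wy":0,"wz":0.177,"claw":50},{"dx":0,"dy":0,"dz":0,"wx":0,"wy":0,"wz":0.177,"claw":50},{"dx":0,"dy":0,"dz":0,"wx":0,"wy":0,"wz":0.177,"claw":50},{"dx":0,"dy":0,"dz":0,"wx":0,"wy":0,"wz":0.177,"claw":50},{"dx":0,"dy":0,"dz":0,"wx":0,"wy":0,"wz":0.177,"claw":50},{"dx":0,"dy":0,"dz":0,"wx":0,"wy":0,"wz":0.177,"claw":50}]'
python3 -m handwheel '[{"dx":0,"dy":0,"dz":0,"wx":0,"wy":0,"wz":0.177,"claw":50},{"dx":0,"dy":0,"dz":0,"wx":0,"wy":0,"wz":0.177,"claw":50},{"dx":0,"dy":0,"dz":0,"wx":0,"wy":0,"wz":0.177,"claw":50},{"dx":0,"dy":0,"dz":0,"wx":0,"wy":0,"wz":0.177,"claw":50},{"dx":-3.3,"dy":-3.1,"dz":0,"wx":0,"wy":0,"wz":0,"claw":50},{"dx":-3.3,"dy":-3.1,"dz":0,"wx":0,"wy":0,"wz":0,"claw":50},{"dx":-3.4,"dy":-3.1,"dz":0,"wx":0,"wy":0,"wz":0,"claw":50},{"dx":0,"dy":0,"dz":0,"wx":0,"wy":0,"wz":0,"claw":50}]'
python3 -m handwheel '[{"dx":0,"dy":0,"dz":0,"wx":0,"wy":0,"wz":0,"claw":50},{"dx":0,"dy":0,"dz":0,"wx":0,"wy":0,"wz":0,"claw":50}]'
python3 - <<'E'
from h import *
s=monitor.observe();print(np.round(s['qpos'],3))
for c in ['scene','side','wrist']:
    f=optics.grab_frame(c);np.save(c+'4.npy',f,allow_pickle=True);cv2.imwrite(f'pics/{c}4.png',f['frame'])
    print(c,[(round(m['p'],2),m['rect'],f['frame'][m['region']].mean(0).astype(int).tolist()) for m in optics.masks_of('vase_blue',c)[:3]])
A=np.load('scene4.npy',allow_pickle=True).item()['frame'][60:260,220:440]
B=np.load('side4.npy',allow_pickle=True).item()['frame'][90:290,240:400]
cv2.imwrite('pics/v4.png',np.hstack([cv2.resize(x,None,fx=2,fy=2,interpolation=2) for x in (A,B)]))
E
```

```text
clock: 8.15
position: [0.6095, 0.0597, 0.1964]
tool_rot: [3.141, -0.0, 2.379]
force: [-0.1, 0.6, -3.0]
grip_width: 0.055
finger_force: 33.4
clock: 9.15
position: [0.5259, -0.0524, 0.1969]
tool_rot: [3.142, 0.0, 1.672]
force: [1.5, 1.1, -2.5]
grip_width: 0.0553
finger_force: 33.6
clock: 9.4
position: [0.5281, -0.049, 0.1962]
tool_rot: [3.141, -0.0, 1.677]
force: [-0.6, -0.4, -2.8]
grip_width: 0.0551
finger_force: 33.6
[-0.39   0.461  0.503  1.905 -0.291  0.847  0.37 ]
scene [(0.65, [287.1, 138.4, 25.7, 40.7], [79, 71, 59]), (0.61, [377.1, 132.6, 22.6, 31.1], [83, 36, 69]), (0.25, [246.9, 174.6, 18.2, 17.5], [28, 26, 26])]
side [(0.89, [304.2, 151.0, 24.2, 44.2], [109, 92, 66]), (0.72, [218.4, 184.3, 22.5, 32.6], [105, 42, 86]), (0.46, [398.4, 223.0, 44.4, 46.3], [113, 134, 150])]
wrist [(0.86, [236.6, 182.3, 158.0, 177.6], [59, 45, 33])]
```

View pics/v4.png

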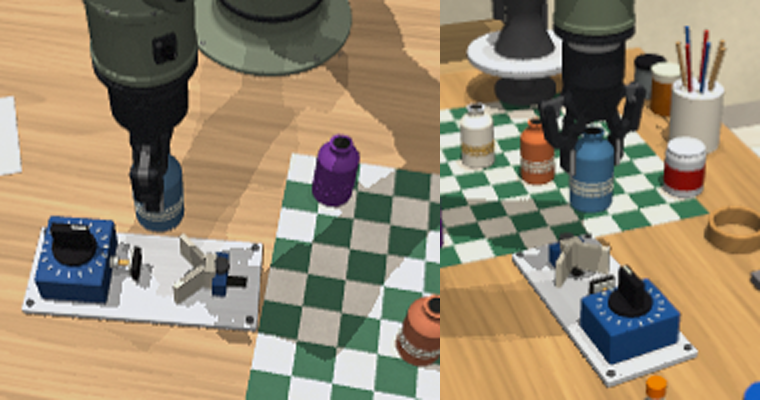

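The vase hangs over the holder, upright. In the wrist image I'll check the plate corners without viewing it, and fit the vase and holder together in scene and side.

Run:
```python
from h import *
S,D,W=[np.load(c+'4.npy',allow_pickle=True).item() for c in('scene','side','wrist')]
# wrist: plate corners
def loc(q,L): c,s=np.cos(q[2]),np.sin(q[2]); return [q[0]+c*L[0]-s*L[1],q[1]+s*L[0]+c*L[1],L[2]]
for q in ([.531,-.056,.107],[.5256,-.0589,.105]):
    print('pred',[proj(W,loc(q,[x,.13,.012])).round(1).tolist() for x in(.065,-.065)])
optics.grab_frame('wrist')
for m in optics.masks_of('holder','wrist')[:1]:
    r=m['region'].astype(np.uint8);print(cv2.approxPolyDP(max(cv2.findContours(r,0,1)[0],key=len),5,True)[:,0].tolist())
# blue segmentation of the held vase
for n,f,b in(('scene',S,(283,135,35,48)),('side',D,(298,146,36,56))):
    im=f['frame'].astype(int); x,y,w,h=b; p=im[y:y+h,x:x+w]; m=((p[...,0]-p[...,2])>15)
    lab=cv2.connectedComponentsWithStats(m.astype(np.uint8)); i=1+lab[2][1:,4].argmax(); st=lab[2][i]; print(n,st[0]+x,st[1]+y,st[2:])
    for zz in [(.0)]: pass
    for yy in range(st[1],st[1]+st[3],4):
        c=np.where(lab[1][yy]==i)[0]; print(yy+y,c.min()+x,c.max()+x,end='; ')
    print()
for q in ([.528,-.049,.148],):
    for f in(S,D): p=np.array([proj(f,X+np.array(q)) for X in VP]);print('pred rect',p.min(0),p.max(0))
```

```text
pred [[396.0, 37.2], [245.4, 37.2]]
pred [[389.7, 40.1], [239.3, 40.0]]
[[243, 39], [251, 245], [276, 195], [293, 183], [321, 179], [352, 195], [380, 246], [389, 41]]
scene 301 137 [ 10  28 189]
137 304 304; 141 304 308; 145 303 310; 149 301 310; 153 302 310; 157 302 310; 161 302 307; 
side 306 151 [ 28  33 502]
151 321 321; 155 320 324; 159 309 323; 163 307 326; 167 308 326; 171 308 333; 175 308 333; 179 307 324; 183 319 320; 
pred rect [284.81466912 132.63584938] [312.12360557 176.92437847]
pred rect [303.98433557 153.04925029] [326.39517977 197.01987032]
```

```bash
python3 -m handwheel '[{"dx":-0.25,"dy":-0.2,"dz":3,"wx":0,"wy":0,"wz":0,"claw":50},{"dx":0,"dy":0,"dz":4,"wx":0,"wy":0,"wz":0,"claw":50},{"dx":0,"dy":0,"dz":3,"wx":0,"wy":0,"wz":0,"claw":50},{"dx":0,"dy":0,"dz":1,"wx":0,"wy":0,"wz":0,"claw":50},{"dx":0,"dy":0,"dz":0.8,"wx":0,"wy":0,"wz":0,"claw":50},{"dx":0,"dy":0,"dz":0.5,"wx":0,"wy":0,"wz":0,"claw":50},{"dx":0,"dy":0,"dz":0.5,"wx":0,"wy":0,"wz":0,"claw":50},{"dx":0,"dy":0,"dz":0,"wx":0,"wy":0,"wz":0,"claw":50}]'
python3 -m handwheel '[{"dx":0,"dy":0,"dz":0,"wx":0,"wy":0,"wz":0,"claw":50},{"dx":0,"dy":0,"dz":0,"wx":0,"wy":0,"wz":0,"claw":50}]'
python3 - <<'E'
from h import *
A=optics.grab_frame('scene')['frame'][150:240,220:360];B=optics.grab_frame('side')['frame'][160:290,270:380]
cv2.imwrite('pics/v5.png',np.hstack([cv2.resize(A,(420,270),interpolation=2),cv2.resize(B[:90],(330,270),interpolation=2)]))
W=optics.grab_frame('wrist');cv2.imwrite('pics/w5.png',W['frame'])
E
```

```text
clock: 10.8
position: [0.526, -0.0527, 0.0684]
tool_rot: [3.141, -0.0, 1.676]
force: [0.5, 0.1, -2.4]
grip_width: 0.0552
finger_force: 33.6
clock: 11.05
position: [0.5261, -0.0527, 0.0685]
tool_rot: [3.141, 0.0, 1.676]
force: [-0.6, 0.3, -3.4]
grip_width: 0.055
finger_force: 33.6
```

View pics/v5.png

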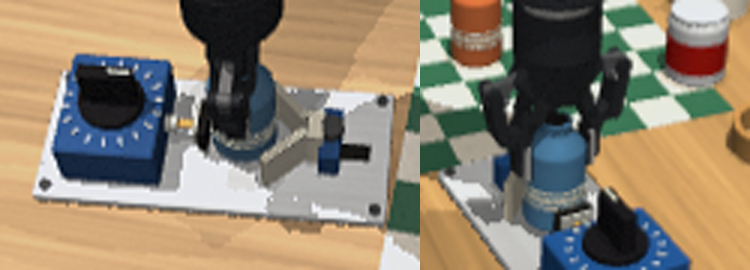

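The vase sits in the gap between the jaw (left) and the V (right), with roughly 3 mm to the jaw. I'll shift it 1 mm towards the V and lower it.

```bash
python3 -m handwheel '[{"dx":0.1,"dy":0,"dz":0.3,"wx":0,"wy":0,"wz":0,"claw":50},{"dx":0,"dy":0,"dz":0.3,"wx":0,"wy":0,"wz":0,"claw":50},{"dx":0,"dy":0,"dz":0.1,"wx":0,"wy":0,"wz":0,"claw":50},{"dx":0,"dy":0,"dz":0,"wx":0,"wy":0,"wz":0,"claw":50}]'
python3 -m handwheel '[{"dx":0,"dy":0,"dz":0.1,"wx":0,"wy":0,"wz":0,"claw":50},{"dx":0,"dy":0,"dz":0,"wx":0,"wy":0,"wz":0,"claw":50}]'
```

```text
clock: 11.7
position: [0.5257, -0.0518, 0.0612]
tool_rot: [-3.141, 0.0, 1.676]
force: [0.4, 0.5, -3.4]
grip_width: 0.0551
finger_force: 33.6
clock: 11.95
position: [0.5258, -0.0517, 0.0603]
tool_rot: [-3.142, 0.0, 1.676]
force: [0.3, 0.5, -3.0]
grip_width: 0.0552
finger_force: 33.6
```

```bash
python3 -m handwheel '[{"dx":0,"dy":0,"dz":0.1,"wx":0,"wy":0,"wz":0,"claw":50},{"dx":0,"dy":0,"dz":0,"wx":0,"wy":0,"wz":0,"claw":50}]'
python3 -m handwheel '[{"dx":0,"dy":0,"dz":0.1,"wx":0,"wy":0,"wz":0,"claw":50},{"dx":0,"dy":0,"dz":0,"wx":0,"wy":0,"wz":0,"claw":50}]'
```

```text
clock: 12.2
position: [0.5258, -0.0518, 0.0593]
tool_rot: [-3.142, 0.0, 1.676]
force: [0.0, 0.3, -3.7]
grip_width: 0.0552
finger_force: 33.6
clock: 12.45
position: [0.5258, -0.0518, 0.0589]
tool_rot: [3.141, -0.0, 1.676]
force: [-5.5, 1.4, 15.8]
grip_width: 0.0553
finger_force: 35.2
```

Contact is at the height I predicted. Next I'll relieve the force slightly, release and retreat straight up.

```bash
python3 -m handwheel '[{"dx":0,"dy":0,"dz":-0.05,"wx":0,"wy":0,"wz":0,"claw":70},{"dx":0,"dy":0,"dz":0,"wx":0,"wy":0,"wz":0,"claw":85},{"dx":0,"dy":0,"dz":0,"wx":0,"wy":0,"wz":0,"claw":100},{"dx":0,"dy":0,"dz":0,"wx":0,"wy":0,"wz":0,"claw":100},{"dx":0,"dy":0,"dz":0,"wx":0,"wy":0,"wz":0,"claw":100}]' 20
python3 -m handwheel '[{"dx":0,"dy":0,"dz":-1,"wx":0,"wy":0,"wz":0,"claw":100},{"dx":0,"dy":0,"dz":-3,"wx":0,"wy":0,"wz":0,"claw":100},{"dx":0,"dy":0,"dz":-4,"wx":0,"wy":0,"wz":0,"claw":100},{"dx":-4,"dy":0,"dz":-4,"wx":0,"wy":0,"wz":0,"claw":100},{"dx":-6,"dy":0,"dz":-4,"wx":0,"wy":0,"wz":0,"claw":100},{"dx":-6,"dy":0,"dz":-1,"wx":0,"wy":0,"wz":0,"claw":100},{"dx":0,"dy":0,"dz":0,"wx":0,"wy":0,"wz":0,"claw":100},{"dx":0,"dy":0,"dz":0,"wx":0,"wy":0,"wz":0,"claw":100}]'
python3 - <<'E'
from h import *
W=optics.grab_frame('wrist');np.save('w6.npy',W,allow_pickle=True);cv2.imwrite('pics/w6.png',W['frame'])
print(np.round(monitor.observe()['qpos'],3))
for n in ['vase_blue','jaw','dial_grip','holder']: print(n,[(round(m['p'],2),m['rect']) for m in optics.masks_of(n,'wrist')[:2]])
E
```

```text
clock: 13.08
position: [0.5258, -0.0517, 0.0588]
tool_rot: [-3.142, 0.0, 1.676]
force: [-0.3, -0.4, 0.1]
grip_width: 0.0852
finger_force: 0.0
clock: 14.08
position: [0.5415, -0.2027, 0.2237]
tool_rot: [-3.142, -0.0, 1.675]
force: [0.4, 0.8, -0.2]
grip_width: 0.0855
finger_force: 0.0
[-0.107  0.505  0.519  1.755 -0.298  0.96   0.636]
vase_blue [(0.8, [278.6, 1.8, 74.1, 36.2])]
jaw [(0.94, [299.7, 37.4, 40.7, 39.4])]
dial_grip [(0.94, [283.2, 103.7, 68.9, 67.8]), (0.35, [279.9, 0.0, 71.9, 39.1])]
holder [(0.84, [247.7, 0.0, 142.3, 193.3])]
```

View pics/w6.png

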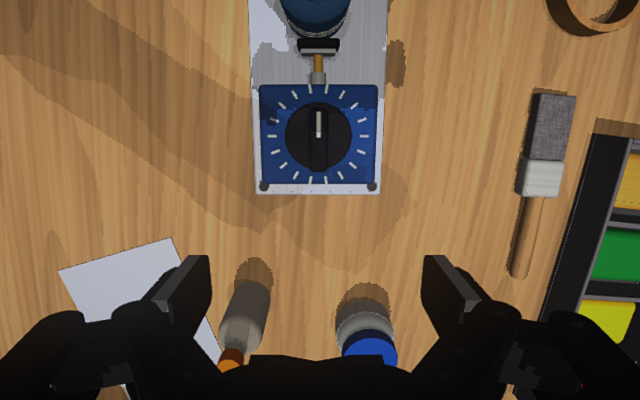

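The vase stands at (315,10) just past the jaw pad at (319,46). The dial is at (318,137), its bar exactly along the holder's y, so the current tool yaw already suits the pinch.

Run:
```python
from h import *
f=np.load('w6.npy',allow_pickle=True).item(); s=monitor.observe();y=s['tool_rot'][2]
for u,z in [((317.6,137.6),.07),((319,137),.07)]:
    X=onz(f,*u,z);d=X-s['position'];print(X,'dx,dy',100*(d[0]*np.cos(y)+d[1]*np.sin(y)),100*(d[0]*np.sin(y)-d[1]*np.cos(y)))
a=onz(f,319,135,.108);b=onz(f,319,111,.108);print('bar ang',np.arctan2(b[1]-a[1],b[0]-a[0]),'tool yaw',y)
p=np.array([[.5373,-.1632,.07]])+np.array([[.028*np.cos(t),.028*np.sin(t),0] for t in th]);p=np.array([proj(f,x) for x in p]);print(p.min(0),p.max(0))
c=onz(f,319,46,.052);print('jaw',c)
```

```text
[ 0.53704192 -0.16336616  0.07      ] dx,dy 3.8830255227524813 -0.06970643667953448
[ 0.53814186 -0.16275446  0.07      ] dx,dy 3.932171689105514 0.04616030414697171
bar ang 1.6776670103819924 tool yaw 1.6771702311031949
[284.11614554 102.71467314] [351.72756069 170.76786963]
jaw [ 0.53042061 -0.08938068  0.052     ]
```

```bash
python3 -m handwheel '[{"dx":2,"dy":0,"dz":2,"wx":0,"wy":0,"wz":0,"claw":80},{"dx":1.9,"dy":0,"dz":4,"wx":0,"wy":0,"wz":0,"claw":60},{"dx":0,"dy":0,"dz":4,"wx":0,"wy":0,"wz":0,"claw":50},{"dx":0,"dy":0,"dz":2.5,"wx":0,"wy":0,"wz":0,"claw":50},{"dx":0,"dy":0,"dz":1.5,"wx":0,"wy":0,"wz":0,"claw":50},{"dx":0,"dy":0,"dz":0.7,"wx":0,"wy":0,"wz":0,"claw":50},{"dx":0,"dy":0,"dz":0,"wx":0,"wy":0,"wz":0,"claw":50},{"dx":0,"dy":0,"dz":0,"wx":0,"wy":0,"wz":0,"claw":50}]'
python3 -m handwheel '[{"dx":0,"dy":0,"dz":0,"wx":0,"wy":0,"wz":0,"claw":5},{"dx":0,"dy":0,"dz":0,"wx":0,"wy":0,"wz":0,"claw":5},{"dx":0,"dy":0,"dz":0,"wx":0,"wy":0,"wz":0,"claw":5},{"dx":0,"dy":0,"dz":0,"wx":0,"wy":0,"wz":0,"claw":5},{"dx":0,"dy":0,"dz":0,"wx":0,"wy":0,"wz":0,"claw":5},{"dx":0,"dy":0,"dz":0,"wx":0,"wy":0,"wz":0,"claw":5}]' 50
python3 -c "
from h import *
s=monitor.observe();print(s['position'],s['moment'],s['qpos'])"
```

```text
clock: 15.32
position: [0.5381, -0.1642, 0.0772]
tool_rot: [3.14, 0.0, 1.676]
force: [0.1, 0.1, 0.8]
grip_width: 0.0424
finger_force: 0.0
clock: 16.08
position: [0.5389, -0.1641, 0.0772]
tool_rot: [3.139, 0.001, 1.676]
force: [4.6, 1.2, 5.2]
grip_width: 0.0133
finger_force: 51.2
[ 0.53892866 -0.16407823  0.07722652] [ 0.2243384  -0.86050994 -0.00342603] [-0.08767323  0.67977288  0.39795573  1.89926609 -0.41936501  0.64220956
  0.67590343]
```

```bash
cat > rd.py <<'E'
from h import *
M=[];J={'scene':[],'side':[]}
for i in range(3):
    for c in J:
        optics.grab_frame(c); M.append(monitor.observe()['moment'][2])
        for m in optics.masks_of('jaw',c)[:1]: J[c].append(m['rect']+[m['p']])
        M.append(monitor.observe()['moment'][2])
s=monitor.observe();print('t',round(s['clock'],2),'Mz',np.mean(M).round(4),np.std(M).round(4),'yaw',np.round(s['tool_rot'][2],4),'j7',round(s['qpos'][6],3),s['position'].round(4) if hasattr(s['position'],'round') else s['position'])
print({c:np.mean(v,0).round(1).tolist() if v else None for c,v in J.items()})
E
python3 rd.py
python3 -m handwheel '[{"dx":0,"dy":0,"dz":0,"wx":0,"wy":0,"wz":0.1745,"claw":5},{"dx":0,"dy":0,"dz":0,"wx":0,"wy":0,"wz":0.1745,"claw":5},{"dx":0,"dy":0,"dz":0,"wx":0,"wy":0,"wz":0,"claw":5}]'
python3 rd.py
```

```text
t 16.68 Mz -0.0181 0.0386 yaw 1.6761 j7 0.676 [ 0.5389 -0.1641  0.0772]
{'scene': [283.2, 215.6, 18.9, 22.2, 0.4], 'side': [314.1, 226.6, 13.1, 7.1, 0.5]}
clock: 17.05
position: [0.5383, -0.164, 0.0772]
tool_rot: [3.14, -0.0, 1.324]
force: [1.5, 1.4, 10.7]
grip_width: 0.013
finger_force: 52.0
t 17.65 Mz 0.0165 0.0363 yaw 1.327 j7 0.417 [ 0.5383 -0.164   0.0772]
{'scene': [282.3, 184.0, 11.5, 15.6, 0.6], 'side': [335.4, 191.6, 16.2, 17.2, 0.6]}
```

```bash
cat > rd.py <<'E'
from h import *
M=[];Y=[];F=[]
for i in range(8):
    optics.grab_frame('scene'); s=monitor.observe(); M.append(s['moment']);Y.append(s['tool_rot'][2]);F.append(s['force'])
M=np.array(M);print('t',round(s['clock'],2),'M',M.mean(0).round(3),M.std(0).round(3),'yaw',np.mean(Y).round(4),'F',np.mean(F,0).round(1),'j7',round(s['qpos'][6],3),'eff7',round(s['joint_efforts'][6],4))
E
for i in 1; do :; done
python3 -m handwheel '[{"dx":0,"dy":0,"dz":0,"wx":0,"wy":0,"wz":0.1745,"claw":5},{"dx":0,"dy":0,"dz":0,"wx":0,"wy":0,"wz":0.1745,"claw":5},{"dx":0,"dy":0,"dz":0,"wx":0,"wy":0,"wz":0,"claw":5}]' | grep -E 'tool|force'
python3 rd.py
python3 -m handwheel '[{"dx":0,"dy":0,"dz":0,"wx":0,"wy":0,"wz":0.1745,"claw":5},{"dx":0,"dy":0,"dz":0,"wx":0,"wy":0,"wz":0.1745,"claw":5},{"dx":0,"dy":0,"dz":0,"wx":0,"wy":0,"wz":0,"claw":5}]' | grep -E 'tool|force'
python3 rd.py
python3 - <<'E'
from h import *
# V-rest view from w3 rectified to holder frame at z=.054, 3 px/mm for local y -40..80, x -50..50
f=np.load('w3.npy',allow_pickle=True).item(); q=[.5263,-.0588,.1055]; c,s=np.cos(q[2]),np.sin(q[2])
def rect(f,z,k=5,yr=(-.03,.09),xr=(-.05,.05)):
    ys=np.arange(yr[0],yr[1],.001/k); xs=np.arange(xr[0],xr[1],.001/k); mp=np.zeros((len(xs),len(ys),2),np.float32)
    for i,x in enumerate(xs):
        P=np.c_[q[0]+c*x-s*ys,q[1]+s*x+c*ys,np.full(len(ys),z)]@np.array(f['R']).T+f['t']; r=P[:,:2]/P[:,2:]; r=r*(1+f['k1']*(r**2).sum(1)[:,None]); mp[i]=r*K(f)+[f['cx'],f['cy']]
    return cv2.remap(f['frame'],mp,None,cv2.INTER_CUBIC)
r=rect(f,.042)
for k in range(0,r.shape[1],50): cv2.line(r,(k,0),(k,r.shape[0]),(0,0,255) if k==150 else (0,160,160),1)
cv2.line(r,(0,250),(r.shape[1],250),(0,0,255),1)
cv2.imwrite('pics/v3r.png',r)
E
```

```text
tool_rot: [-3.141, -0.001, 0.975]
force: [-4.3, 3.1, 16.2]
finger_force: 52.8
t 18.43 M [0.92  1.048 0.018] [0.039 0.039 0.014] yaw 0.978 F [-3.5  4.  15. ] j7 0.155 eff7 -0.0331
tool_rot: [-3.14, -0.0, 0.626]
force: [-6.0, 6.8, 19.8]
finger_force: 53.3
t 19.2 M [ 1.502  1.5   -0.047] [0.022 0.031 0.024] yaw 0.6291 F [-5.9  6.9 17.6] j7 -0.11 eff7 0.045
```

View pics/v3r.png

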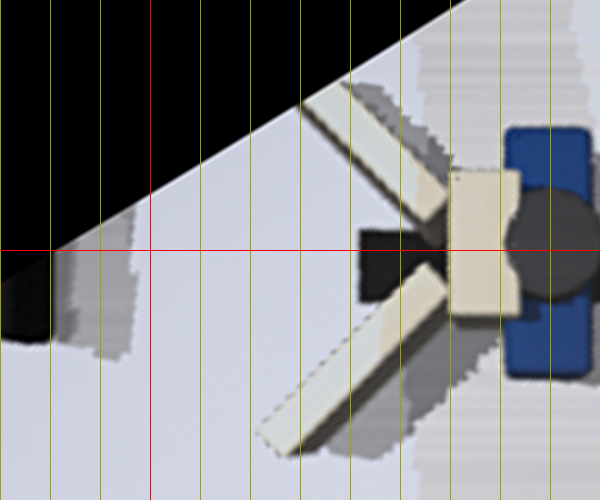

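The V-rest's height above the table is ambiguous, so this view doesn't fix the home position well. Six clicks can never be too many, since home comes at 3 to 6. I'll go to six, then measure the jaw's displacement against the earlier wrist picture. First I'll regrip, because side forces are building up.

```bash
python3 -m handwheel '[{"dx":0,"dy":0,"dz":0,"wx":0,"wy":0,"wz":0,"claw":30},{"dx":0,"dy":0,"dz":0,"wx":0,"wy":0,"wz":0,"claw":40},{"dx":0,"dy":0,"dz":0,"wx":0,"wy":0,"wz":0,"claw":40},{"dx":0,"dy":0,"dz":0,"wx":0,"wy":0,"wz":0,"claw":40}]'
python3 rd.py
python3 - <<'E'
from h import *
s=monitor.observe();y=s['tool_rot'][2];d=np.array([.5375,-.1632])-np.array(s['position'])[:2]
print('dx,dy cm',100*(d[0]*np.cos(y)+d[1]*np.sin(y)),100*(d[0]*np.sin(y)-d[1]*np.cos(y)),s['position'])
E
```

```text
clock: 19.7
position: [0.5376, -0.1642, 0.0764]
tool_rot: [-3.142, 0.0, 0.629]
force: [0.5, 0.0, -0.2]
grip_width: 0.0341
finger_force: 0.0
t 20.1 M [ 0.013  0.013 -0.007] [0.029 0.026 0.029] yaw 0.6287 F [-0.4  0.  -0.2] j7 -0.11 eff7 0.0002
dx,dy cm 0.04145882539484878 -0.08521289763705885 [ 0.53766586 -0.16413301  0.07647754]
```

```bash
python3 -m handwheel '[{"dx":0,"dy":-0.2,"dz":0,"wx":0,"wy":0,"wz":0,"claw":40},{"dx":0,"dy":0,"dz":0,"wx":0,"wy":0,"wz":0,"claw":40},{"dx":0,"dy":0,"dz":0,"wx":0,"wy":0,"wz":0,"claw":5},{"dx":0,"dy":0,"dz":0,"wx":0,"wy":0,"wz":0,"claw":5},{"dx":0,"dy":0,"dz":0,"wx":0,"wy":0,"wz":0,"claw":5},{"dx":0,"dy":0,"dz":0,"wx":0,"wy":0,"wz":0,"claw":5}]'
python3 rd.py
```

```text
clock: 20.85
position: [0.5369, -0.1631, 0.0767]
tool_rot: [3.14, -0.0, 0.628]
force: [3.1, -5.2, 2.2]
grip_width: 0.0132
finger_force: 51.6
t 21.25 M [-0.801 -0.614  0.062] [0.029 0.023 0.031] yaw 0.6284 F [ 3.4 -4.8  1.8] j7 -0.111 eff7 -0.0417
```

```bash
python3 -m handwheel '[{"dx":0,"dy":0,"dz":0,"wx":0,"wy":0,"wz":0,"claw":30},{"dx":0,"dy":0,"dz":0,"wx":0,"wy":0,"wz":0,"claw":30},{"dx":0.2,"dy":0.08,"dz":0,"wx":0,"wy":0,"wz":0,"claw":30},{"dx":0,"dy":0,"dz":0,"wx":0,"wy":0,"wz":0,"claw":5},{"dx":0,"dy":0,"dz":0,"wx":0,"wy":0,"wz":0,"claw":5},{"dx":0,"dy":0,"dz":0,"wx":0,"wy":0,"wz":0,"claw":5},{"dx":0,"dy":0,"dz":0,"wx":0,"wy":0,"wz":0,"claw":5}]'
python3 rd.py
python3 -m handwheel '[{"dx":0,"dy":0,"dz":0,"wx":0,"wy":0,"wz":0.1745,"claw":5},{"dx":0,"dy":0,"dz":0,"wx":0,"wy":0,"wz":0.1745,"claw":5},{"dx":0,"dy":0,"dz":0,"wx":0,"wy":0,"wz":0,"claw":5}]' | grep -E 'tool|force'
python3 rd.py
python3 -m handwheel '[{"dx":0,"dy":0,"dz":0,"wx":0,"wy":0,"wz":0.1745,"claw":5},{"dx":0,"dy":0,"dz":0,"wx":0,"wy":0,"wz":0.1745,"claw":5},{"dx":0,"dy":0,"dz":0,"wx":0,"wy":0,"wz":0,"claw":5}]' | grep -E 'tool|force'
python3 rd.py
python3 -m handwheel '[{"dx":0,"dy":0,"dz":0,"wx":0,"wy":0,"wz":0.1745,"claw":5},{"dx":0,"dy":0,"dz":0,"wx":0,"wy":0,"wz":0.1745,"claw":5},{"dx":0,"dy":0,"dz":0,"wx":0,"wy":0,"wz":0,"claw":5}]' | grep -E 'tool|force'
python3 rd.py
```

```text
clock: 22.12
position: [0.5388, -0.1619, 0.0766]
tool_rot: [3.141, -0.0, 0.629]
force: [3.4, 1.7, 1.4]
grip_width: 0.0133
finger_force: 50.2
t 22.52 M [ 0.351 -0.919  0.027] [0.058 0.097 0.018] yaw 0.6289 F [4.  1.5 2.7] j7 -0.114 eff7 -0.0309
tool_rot: [3.141, 0.0, 0.279]
force: [4.2, 1.7, 5.2]
finger_force: 51.0
t 23.3 M [ 0.354 -1.14  -0.056] [0.044 0.037 0.025] yaw 0.2814 F [5.4 1.7 3.1] j7 -0.383 eff7 0.0619
tool_rot: [3.141, -0.0, -0.069]
force: [5.3, 1.6, 6.5]
finger_force: 51.3
t 24.07 M [ 0.337 -1.17  -0.048] [0.023 0.044 0.026] yaw -0.0667 F [5.5 1.8 3.3] j7 -0.66 eff7 0.0426
tool_rot: [3.141, -0.0, -0.418]
force: [4.9, 2.9, 5.6]
finger_force: 51.6
t 24.85 M [ 0.323 -1.173 -0.011] [0.034 0.039 0.016] yaw -0.4157 F [5.4 2.1 3.8] j7 -0.945 eff7 0.0166
```

```bash
python3 -m handwheel '[{"dx":0,"dy":0,"dz":0,"wx":0,"wy":0,"wz":0,"claw":40},{"dx":0,"dy":0,"dz":0,"wx":0,"wy":0,"wz":0,"claw":60},{"dx":0,"dy":0,"dz":0,"wx":0,"wy":0,"wz":0,"claw":60},{"dx":0,"dy":0,"dz":-2,"wx":0,"wy":0,"wz":0,"claw":60},{"dx":0,"dy":0,"dz":-4,"wx":0,"wy":0,"wz":0,"claw":60},{"dx":0,"dy":0,"dz":-4.7,"wx":0,"wy":0,"wz":-0.174,"claw":60},{"dx":0,"dy":0,"dz":-4,"wx":0,"wy":0,"wz":-0.174,"claw":60},{"dx":0,"dy":0,"dz":0,"wx":0,"wy":0,"wz":-0.174,"claw":60}]'
python3 -m handwheel '[{"dx":0,"dy":0,"dz":0,"wx":0,"wy":0,"wz":-0.174,"claw":60},{"dx":0,"dy":0,"dz":0,"wx":0,"wy":0,"wz":-0.174,"claw":60},{"dx":0,"dy":0,"dz":0,"wx":0,"wy":0,"wz":-0.174,"claw":60},{"dx":0,"dy":0,"dz":0,"wx":0,"wy":0,"wz":-0.174,"claw":60},{"dx":0,"dy":0,"dz":0,"wx":0,"wy":0,"wz":-0.174,"claw":60},{"dx":0,"dy":0,"dz":0,"wx":0,"wy":0,"wz":-0.174,"claw":60},{"dx":0,"dy":0,"dz":0,"wx":0,"wy":0,"wz":-0.174,"claw":60},{"dx":0,"dy":0,"dz":0,"wx":0,"wy":0,"wz":-0.174,"claw":60}]'
python3 -m handwheel '[{"dx":-2,"dy":-0.15,"dz":0,"wx":0,"wy":0,"wz":-0.174,"claw":60},{"dx":-2,"dy":0,"dz":0,"wx":0,"wy":0,"wz":0,"claw":60},{"dx":0,"dy":0,"dz":0,"wx":0,"wy":0,"wz":0,"claw":60},{"dx":0,"dy":0,"dz":0,"wx":0,"wy":0,"wz":0,"claw":60}]'
python3 - <<'E'
from h import *
W=optics.grab_frame('wrist');np.save('w7.npy',W,allow_pickle=True);cv2.imwrite('pics/w7.png',W['frame'])
for n in ['vase_blue','jaw','dial_grip','holder']: print(n,[(round(m['p'],2),m['rect']) for m in optics.masks_of(n,'wrist')[:2]])
# rectify both frames at jaw-top height to holder frame; find jaw displacement by template matching
q=[.5263,-.0588,.1055]; c,s=np.cos(q[2]),np.sin(q[2])
def rect(f,z,k=4,yr=(-.13,.03),xr=(-.05,.05)):
    ys=np.arange(yr[0],yr[1],.001/k); xs=np.arange(xr[0],xr[1],.001/k); mp=np.zeros((len(xs),len(ys),2),np.float32)
    for i,x in enumerate(xs):
        P=np.c_[q[0]+c*x-s*ys,q[1]+s*x+c*ys,np.full(len(ys),z)]@np.array(f['R']).T+f['t']; r=P[:,:2]/P[:,2:]; r=r*(1+f['k1']*(r**2).sum(1)[:,None]); mp[i]=r*K(f)+[f['cx'],f['cy']]
    return cv2.remap(f['frame'],mp,None,cv2.INTER_CUBIC)
f6=np.load('w6.npy',allow_pickle=True).item()
a,b=rect(f6,.052),rect(W,.052); cv2.imwrite('pics/cmp.png',np.vstack([a[50:350],b[50:350]]))
# housing shift (should be ~0) using z=.062
h6,h7=rect(f6,.062),rect(W,.062)
def sh(A,B,x0,x1,y0,y1,m):
    T=A[y0:y1,x0:x1]; S=B[y0-8:y1+8,max(0,x0-m):x1+m]; R=cv2.matchTemplate(S,T,5); _,v,_,p=cv2.minMaxLoc(R); return round(v,3),(p[0]-min(m,x0))/4,(p[1]-8)/4
print('housing',sh(h6,h7,210,275,90,310,12))
print('jaw',sh(a,b,395,425,120,280,90))
g=cv2.cvtColor(a,6);g2=cv2.cvtColor(b,6)
for z in (g,g2): print((z[180:225,:].mean(0)[::4]).astype(int).tolist())
E
```

```text
clock: 25.85
position: [0.5393, -0.163, 0.2273]
tool_rot: [3.14, -0.004, 0.109]
force: [-0.3, 0.9, -0.8]
grip_width: 0.0508
finger_force: 0.0
clock: 26.85
position: [0.5383, -0.1627, 0.2247]
tool_rot: [3.141, 0.001, 1.501]
force: [0.1, -0.5, 0.7]
grip_width: 0.0511
finger_force: 0.0
clock: 27.35
position: [0.5374, -0.2014, 0.224]
tool_rot: [3.142, 0.0, 1.669]
force: [0.8, -0.5, 0.1]
grip_width: 0.0511
finger_force: 0.0
vase_blue [(0.97, [290.9, 2.4, 61.7, 19.5])]
jaw [(0.69, [302.8, 20.0, 40.3, 31.0]), (0.68, [286.8, 105.2, 70.7, 66.1])]
dial_grip [(0.78, [290.1, 104.5, 65.3, 64.6])]
holder [(0.95, [250.5, 0.0, 143.4, 195.7])]
housing (0.98, 0.0, 0.0)
jaw (0.957, 13.0, 0.0)
[28, 27, 27, 27, 27, 27, 27, 27, 27, 27, 27, 27, 27, 27, 27, 27, 27, 27, 27, 27, 27, 27, 25, 30, 67, 82, 79, 81, 75, 59, 58, 61, 60, 61, 61, 61, 60, 61, 61, 60, 60, 60, 60, 60, 61, 65, 40, 16, 15, 19, 22, 23, 21, 19, 33, 41, 40, 41, 41, 41, 40, 45, 51, 46, 45, 43, 40, 35, 34, 80, 104, 99, 99, 99, 99, 99, 99, 99, 100, 97, 97, 97, 97, 97, 96, 98, 97, 94, 94, 92, 88, 81, 66, 43, 72, 119, 122, 96, 29, 10, 14, 15, 16, 
[... 155 characters left out ...]
 0, 0, 0, 0, 0, 0, 0, 0, 0, 0, 0, 0, 0, 0, 0, 0]
[31, 31, 31, 31, 31, 31, 31, 31, 31, 29, 28, 28, 27, 26, 28, 41, 62, 68, 62, 50, 32, 29, 29, 29, 28, 27, 26, 24, 22, 20, 19, 18, 19, 19, 21, 21, 23, 23, 23, 23, 23, 23, 23, 24, 24, 24, 24, 25, 25, 24, 24, 24, 21, 21, 37, 44, 43, 43, 43, 43, 42, 47, 51, 49, 47, 46, 41, 37, 36, 85, 108, 106, 105, 106, 105, 106, 106, 105, 106, 105, 105, 105, 105, 105, 105, 105, 105, 105, 105, 105, 105, 105, 105, 105, 105, 106, 108, 103, 102, 101, 100, 98, 93, 93, 80, 71, 49, 50, 116, 130, 134, 39, 4, 13, 15, 15, 15, 14, 10, 29, 78, 74, 30, 20, 22, 22, 22, 22, 22, 24, 31, 37, 41, 40, 41, 43, 46, 17, 0, 0, 0, 0, 0, 0, 0, 0, 0, 0, 0, 0, 0, 0, 0, 0, 0, 0, 0, 0, 0, 0]
```

View pics/cmp.png

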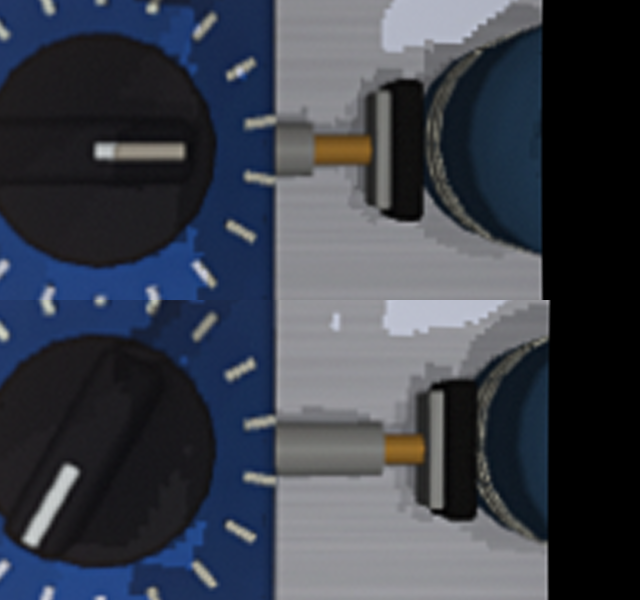

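The housing is unmoved in both. The sleeve advanced 6 clicks (313→383), while the jaw moved only 13–13.5 mm and the brass rod shortened by about 4 mm. That puts home within the fifth click. I'll sharpen this numerically.

```bash
python3 - <<'E'
from h import *
q=[.5263,-.0588,.1055]; c,s=np.cos(q[2]),np.sin(q[2])
for z in (.038,.042,.052):
  for n in ('w6','w7'):
    f=np.load(n+'.npy',allow_pickle=True).item(); ys=np.arange(-.065,-.0,.0001); V=0
    for x in np.arange(-.002,.0021,.0005):
        P=np.c_[q[0]+c*x-s*ys,q[1]+s*x+c*ys,np.full(len(ys),z)]@np.array(f['R']).T+f['t']; r=P[:,:2]/P[:,2:]; r=r*(1+f['k1']*(r**2).sum(1)[:,None]); r=(r*K(f)+[f['cx'],f['cy']]).astype(np.float32)
        V=V+cv2.remap(f['frame'],r[None],None,1)[0].astype(float)
    V/=9; sat=cv2.GaussianBlur((V[:,2]-V[:,0])[None],(1,1),0)[0]; h=sat.max()/2; i=np.where(sat>h)[0]
    g=V.mean(1); j=i[-1]; 
    print(z,n,'brass from %.1f to %.1f len %.1f'%(ys[i[0]]*1e3,ys[i[-1]]*1e3,(ys[i[-1]]-ys[i[0]])*1e3))
E
python3 - <<'E'
from h import *
s=monitor.observe();y=s['tool_rot'][2];d=np.array([.5387,-.1619])-np.array(s['position'])[:2]
print('dx,dy cm',100*(d[0]*np.cos(y)+d[1]*np.sin(y)),100*(d[0]*np.sin(y)-d[1]*np.cos(y)),s['position'],y)
E
```

```text
0.038 w6 brass from -50.1 to -35.5 len 14.6
0.038 w7 brass from -31.9 to -21.8 len 10.1
0.042 w6 brass from -50.5 to -36.0 len 14.5
0.042 w7 brass from -32.4 to -22.4 len 10.0
0.052 w6 brass from -51.3 to -37.3 len 14.0
0.052 w7 brass from -33.8 to -24.1 len 9.7
dx,dy cm 3.8995645813450324 0.5033338874730889 [ 0.53756918 -0.20120288  0.22354136] 1.6703968854606293
```

The sleeve moved 18.2 mm and the spring is compressed 4.5 mm, so the jaw travelled 13.5 mm before home. Home therefore came on click 5, which makes the target click 8 and leaves two more. I'll regrip the bar from its other side.

```bash
python3 -m handwheel '[{"dx":2,"dy":0.25,"dz":0,"wx":0,"wy":0,"wz":0,"claw":50},{"dx":1.9,"dy":0.25,"dz":0,"wx":0,"wy":0,"wz":0,"claw":50},{"dx":0,"dy":0,"dz":0,"wx":0,"wy":0,"wz":-0.1757,"claw":50},{"dx":0,"dy":0,"dz":0,"wx":0,"wy":0,"wz":-0.1757,"claw":50},{"dx":0,"dy":0,"dz":0,"wx":0,"wy":0,"wz":-0.1757,"claw":50},{"dx":0,"dy":0,"dz":0,"wx":0,"wy":0,"wz":-0.1757,"claw":50},{"dx":0,"dy":0,"dz":0,"wx":0,"wy":0,"wz":-0.1757,"claw":50},{"dx":0,"dy":0,"dz":0,"wx":0,"wy":0,"wz":-0.1757,"claw":50}]'
python3 -m handwheel '[{"dx":0,"dy":0,"dz":2,"wx":0,"wy":0,"wz":0,"claw":50},{"dx":0,"dy":0,"dz":4,"wx":0,"wy":0,"wz":0,"claw":50},{"dx":0,"dy":0,"dz":3,"wx":0,"wy":0,"wz":0,"claw":50},{"dx":0,"dy":0,"dz":1.5,"wx":0,"wy":0,"wz":0,"claw":50},{"dx":0,"dy":0,"dz":0,"wx":0,"wy":0,"wz":0,"claw":50},{"dx":0,"dy":0,"dz":0,"wx":0,"wy":0,"wz":0,"claw":50}]'
```

```text
clock: 28.6
position: [0.5388, -0.1617, 0.2235]
tool_rot: [-3.142, 0.0, 2.73]
force: [-0.7, -0.2, -0.5]
grip_width: 0.043
finger_force: 0.0
clock: 29.35
position: [0.5393, -0.1625, 0.1195]
tool_rot: [3.141, 0.001, 2.724]
force: [-0.1, 0.2, 1.0]
grip_width: 0.0426
finger_force: 0.0
```

```bash
python3 -m handwheel '[{"dx":0,"dy":0,"dz":2,"wx":0,"wy":0,"wz":0,"claw":50},{"dx":0,"dy":0,"dz":1.5,"wx":0,"wy":0,"wz":0,"claw":50},{"dx":0,"dy":0,"dz":0.7,"wx":0,"wy":0,"wz":0,"claw":50},{"dx":0,"dy":0,"dz":0,"wx":0,"wy":0,"wz":0,"claw":50},{"dx":0,"dy":0,"dz":0,"wx":0,"wy":0,"wz":0,"claw":5},{"dx":0,"dy":0,"dz":0,"wx":0,"wy":0,"wz":0,"claw":5},{"dx":0,"dy":0,"dz":0,"wx":0,"wy":0,"wz":0,"claw":5},{"dx":0,"dy":0,"dz":0,"wx":0,"wy":0,"wz":0,"claw":5}]'
python3 rd.py
```

```text
clock: 30.35
position: [0.5392, -0.1621, 0.0771]
tool_rot: [3.141, 0.001, 2.724]
force: [0.5, 3.0, 5.2]
grip_width: 0.0137
finger_force: 48.8
t 30.75 M [0.377 0.105 0.008] [0.025 0.029 0.018] yaw 2.7243 F [0.  2.3 5.3] j7 1.56 eff7 0.0016
```

Gripped cleanly. Two more clicks, then release.

```bash
python3 -m handwheel '[{"dx":0,"dy":0,"dz":0,"wx":0,"wy":0,"wz":0.1745,"claw":5},{"dx":0,"dy":0,"dz":0,"wx":0,"wy":0,"wz":0.1745,"claw":5},{"dx":0,"dy":0,"dz":0,"wx":0,"wy":0,"wz":0,"claw":5},{"dx":0,"dy":0,"dz":0,"wx":0,"wy":0,"wz":0.1745,"claw":5},{"dx":0,"dy":0,"dz":0,"wx":0,"wy":0,"wz":0.1745,"claw":5},{"dx":0,"dy":0,"dz":0,"wx":0,"wy":0,"wz":0,"claw":5},{"dx":0,"dy":0,"dz":0,"wx":0,"wy":0,"wz":0,"claw":5}]'
python3 rd.py
python3 -m handwheel '[{"dx":0,"dy":0,"dz":0,"wx":0,"wy":0,"wz":0,"claw":30},{"dx":0,"dy":0,"dz":0,"wx":0,"wy":0,"wz":0,"claw":60},{"dx":0,"dy":0,"dz":0,"wx":0,"wy":0,"wz":0,"claw":60},{"dx":0,"dy":0,"dz":-2,"wx":0,"wy":0,"wz":0,"claw":60},{"dx":0,"dy":0,"dz":-4,"wx":0,"wy":0,"wz":0,"claw":60},{"dx":0,"dy":0,"dz":-4.7,"wx":0,"wy":0,"wz":-0.0,"claw":60},{"dx":0,"dy":0,"dz":-4,"wx":0,"wy":0,"wz":0,"claw":60},{"dx":0,"dy":0,"dz":0,"wx":0,"wy":0,"wz":0,"claw":60}]'
```

```text
clock: 31.62
position: [0.539, -0.1622, 0.0771]
tool_rot: [3.141, 0.0, 2.026]
force: [-1.0, 1.6, 6.3]
grip_width: 0.0131
finger_force: 50.4
t 32.02 M [0.238 0.443 0.033] [0.025 0.027 0.038] yaw 2.0265 F [-1.1  1.9  7. ] j7 1.044 eff7 -0.0524
clock: 33.02
position: [0.5398, -0.1628, 0.226]
tool_rot: [3.138, 0.002, 2.026]
force: [0.3, -0.8, 0.2]
grip_width: 0.0516
finger_force: 0.0
```

```bash
python3 -m handwheel '[{"dx":0,"dy":0,"dz":0,"wx":0,"wy":0,"wz":0.175,"claw":60},{"dx":0,"dy":0,"dz":0,"wx":0,"wy":0,"wz":0.175,"claw":60},{"dx":-2,"dy":0,"dz":0,"wx":0,"wy":0,"wz":0,"claw":60},{"dx":-2,"dy":0,"dz":0,"wx":0,"wy":0,"wz":0,"claw":60},{"dx":0,"dy":0,"dz":0,"wx":0,"wy":0,"wz":0,"claw":60},{"dx":0,"dy":0,"dz":0,"wx":0,"wy":0,"wz":0,"claw":60}]'
python3 - <<'E'
from h import *
f=optics.grab_frame('wrist');np.save('w8.npy',f,allow_pickle=True)
q=[.5263,-.0588,.1055]; c,s=np.cos(q[2]),np.sin(q[2])
for n in ('w6','w7','w8'):
    f=np.load(n+'.npy',allow_pickle=True).item(); ys=np.arange(-.065,-.0,.0001); V=0
    for x in np.arange(-.002,.0021,.0005):
        P=np.c_[q[0]+c*x-s*ys,q[1]+s*x+c*ys,np.full(len(ys),.038)]@np.array(f['R']).T+f['t']; r=P[:,:2]/P[:,2:]; r=r*(1+f['k1']*(r**2).sum(1)[:,None]); r=(r*K(f)+[f['cx'],f['cy']]).astype(np.float32)
        V=V+cv2.remap(f['frame'],r[None],None,1)[0].astype(float)
    V/=9; sat=V[:,2]-V[:,0]; i=np.where(sat>sat.max()/2)[0]; print(n,ys[i[[0,-1]]]*1e3,sat.max())
    # pointer: bright pixels on bar top, angle
    cx,cy=proj(f,[.5387,-.1619,.108]); yy,xx=np.mgrid[:400,:640]; g=f['frame'].min(2); m=(np.hypot(xx-cx,yy-cy)<31)&(g>105); 
    if m.any(): print('pointer deg', np.degrees(np.arctan2(xx[m].mean()-cx,-(yy[m].mean()-cy))),m.sum())
for c in('scene','side'):
    optics.grab_frame(c); 
    for n in ['vase_blue','vase_white','vase_clay','glue','jar','tin','tape','brush']: print(c,n,[np.round(m['rect'],0).tolist() for m in optics.masks_of(n,c)[:2]])
E
```

```text
clock: 33.78
position: [0.5426, -0.2016, 0.2228]
tool_rot: [-3.141, -0.001, 1.676]
force: [0.0, -0.3, -0.0]
grip_width: 0.0511
finger_force: 0.0
w6 [-50.1 -35.5] 93.00000000000001
pointer deg -8.749543729335615 88
w7 [-31.9 -21.8] 99.33333333333333
pointer deg 125.49249220697031 117
w8 [-25.9 -21.8] 99.7777777777778
pointer deg 166.77776720045932 110
scene vase_blue [[376.0, 132.0, 25.0, 32.0], [295.0, 172.0, 22.0, 36.0]]
scene vase_white [[454.0, 187.0, 32.0, 33.0]]
scene vase_clay [[285.0, 279.0, 37.0, 36.0]]
scene glue [[183.0, 138.0, 21.0, 36.0]]
scene jar [[150.0, 184.0, 38.0, 35.0]]
scene tin [[355.0, 283.0, 35.0, 42.0]]
scene tape [[284.0, 280.0, 37.0, 39.0]]
scene brush [[174.0, 267.0, 85.0, 23.0]]
side vase_blue [[304.0, 196.0, 19.0, 44.0], [218.0, 183.0, 24.0, 35.0]]
side vase_white [[252.0, 143.0, 18.0, 30.0], [370.0, 194.0, 36.0, 22.0]]
side vase_clay [[282.0, 152.0, 16.0, 30.0]]
side glue [[334.0, 279.0, 22.0, 49.0]]
side jar [[388.0, 278.0, 32.0, 44.0]]
side tin [[352.0, 159.0, 24.0, 28.0]]
side tape [[373.0, 193.0, 34.0, 28.0]]
side brush [[396.0, 225.0, 48.0, 45.0]]
```

The sleeve has now advanced 24 mm (8 clicks), the jaw hasn't moved since home, the vase is upright and its neighbours are unmoved. I'll hand it in.

```bash
python3 -c "
from workcell import job_done
print(job_done())"
```

```text
the job is handed in; nothing more can be done
None
```

The blue vase stands upright on the holder, clamped against the V-rest, with the dial at click 8 (home on click 5, then three more) and free; the job was handed in at about 34 s with the other things still in place.

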